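# Tighten the sander table's sunken clamping screw with a T-handled hex key

## Robot

A 6-joint arm with a two-finger parallel gripper is mounted at the origin on the work surface. World frame = base frame: x ahead of the robot, y to its left, z up, the work surface at z = 0. Lengths are in mm, angles in degrees, forces in N, time in s.
With the tool pointing down it reaches from about 250 to 725 mm from the base axis. Payload 4 kg.
Tool frame: the origin (TCP) lies between the finger pads; the fingertips stand 22 mm ahead of it and the grasp point (between the pads) lies 3 mm ahead of it; z points along the fingers, x is the direction in which the jaws open and shut, and the axes are right-handed (so a half turn about z gives the same grasp; the last joint's range is limited). The gripper opens to 85 mm and grips with 20 to 120 N. Pads are 22 mm wide; open, the fingers measure 114 mm over their backs; the gripper's body (76 mm by 85 mm) begins 54 mm behind the grasp point. The pads swing forward as they close: fully open they stand 13 mm farther back than shut.
Start: joints at [65.489, 13.785, 0.286, 76.501, 0, 90], TCP at [207.433, 454.941, 253.306] pointing down, gripper open.
Joint ranges: [-155.79, 155.79], [-60.16, 107.12], [-62.33, 73.08], [-114, 123.19], [-81.49, 82.49], [-180, 180]. Speed limits (degrees/s): [159.86, 159.86, 180, 180, 180, 180].

## Interface

Orientations are given as a 3x3 rotation matrix whose columns are the frame's x, y, z axes.
In Python, from workcell import ctrl, imaging gives the robot as it stands. The module is installed in compiled form; this text tells all that it offers.
- The arm moves only by the tool move_arm, never from a script. Its argument "increments" is a list of rows, each a list of 3 entries, a list of its own where there are three numbers: the closure, from 0 (fully open) to 1 (shut), then the shift along the tool's x, y, z in mm, then the turn, a rotation vector about the tool's x, y, z in rad. In form: [[fingers, [tx, ty, tz], [ax, ay, az]], ...]. A call has 1 to 12 rows; each row is the pose to reach, as a shift and turn from the pose measured when the call began, along the tool's axes at that moment; what a row does not reach only later rows make up. A row lasts 1/10 s, in which the tool goes at most 50 mm and 8.59 degrees, less where a joint would pass 70% of its speed; a pose out of reach is approached as far as the arm can. A call with a gripper value outside its range is refused whole. The fingers move at their own pace and stop on an object; "force" is the grip in N (left out, the last holds). Time passes only in rows, so rows that repeat a pose let the fingers close. It gives the time, the measured TCP pose, the force and the opening at its end, in the units of the state.
- ctrl.get_state(): the state, without advancing time (a new reading comes with each control period).
- imaging.get_image(name): name is "scene" or "top"; returns the picture (480x640x3 uint8, blue, green, red); there is no depth.
- imaging.camera_model(name): a dict with "camera_matrix" (3x3 intrinsics, pixels), "position" and "orientation" of the camera in the world. Camera axes: x right, y down, z forward; pixel columns grow to the right and rows downward; lengths in mm; the calibration is good to about 2 mm. A picture is of the moment at which its call begins. camera_model takes no time and is no camera call.
- ctrl.finish_job(): hands the job in, once; it reports no verdict.
The state is a dict: "time": time; "q": joint angles; "joint_velocities": joint speeds; "joint_torque": joint torques, N m; "tcp_pos": TCP position; "eef_rot": TCP orientation; "force": force on the tool from outside, world axes, zero at the start; "wrist_torque": the same for the moment, N m; "grip_width": finger opening in mm.
Only numpy, scipy, OpenCV 4.12 (cv2) and the standard library are available. Lean on these libraries where they do the work, as an engineer would, in place of code of your own. Each camera call takes 0.05 s, during which the arm holds its last target.

## Task

The sander's table is square but its clamping screw, sunk in the hole in the table top, has been left loose. Take the large T-handled hex key from the wooden rack, feel it fully home in the screw's socket by turning it under light pressure until it drops in, and turn it clockwise until the screw comes up firm, neither forcing the key nor overtightening. Then draw the key out, stand it fully down in its hole in the rack again and let go, leaving the other things where they are.

Things in the scene. Friction and masses are not known exactly. Their poses are not given: they have to be found in the camera images.
- key_grip (a point): Centre of the handle of the LARGE T-handled hex key (about 260 g): a black bar 110 mm long (this point's y), 18 wide (x), 18 high (z). z points up the shank; the tip is 109 mm below. It starts standing in one of the two rack holes, handle roughly across the rack. Under the handle a neck 15 mm across, then a 26 mm collar whose flat underside, 75 mm above the tip, rests on the rack.
- key_tip (a point): Centre of the end face of the large key's steel shank, axes as key_grip. Hexagon 14 mm across flats (16 over corners); two flats face this point's +x and -x. The last 2 mm are turned down to a round about 12 mm across, which enters the socket at any angle; the hexagon enters only when its flats line up with the socket's.
- bore_mouth (a point): Centre of the mouth of the 26 mm hole in the top of the sander's cast table, 165 mm above the bench; z up, x along the table's long side (170 mm to either end), y towards the sanding disc, whose face and yellow guard begin 81 mm away and reach 315 mm above the bench. The other edge is at y = -105 mm, with a 20 mm wide mitre slot at y = -50 mm.
- screw_head (a point): Centre of the top of the screw's head, 25 mm below bore_mouth. The head (24 mm across) has a hexagon socket for the 14 mm key, 10 mm deep; the key enters within about 3 degrees of line. How the flats are turned is unknown and differs every time. Out of line, the tip stops about 2 mm below this point on the socket's rim; home, it is 10 mm below. Over 35 N while not home bruises it.
- clamp_screw (a joint): Turn of the clamping screw in rad, growing clockwise seen from above; starts between 0.2 and 0.6. It turns stiffly (about 0.1 N m of friction either way) and comes up firm, against a hard seat, at 1.2. Over about 0.8 N m on the key (100 N between key and screw) it is overtightened. The value says nothing of how the socket's flats are turned.
- hole_a (a point): Centre of the mouth, in the top face, of one hole of the wooden rack; z up, x along the rack towards hole_b, 110 mm away. The holes are 20 mm across and 80 mm deep. The rack is a block 200 x 85 mm and 85 mm high, fixed to the bench. Which hole holds the large key varies.
- hole_b (a point): Centre of the mouth of the rack's other hole, axes as hole_a; the rack's middle lies half-way between them.
- small_key_grip (a point): Centre of the handle of the SMALL T-handled key in the rack's other hole: bar 70 mm long (y), 14 mm wide, 18 mm high; its 8 mm hexagon is too small for the screw. Not used; leave it alone.
- workpiece: Flat piece of pine, 80 x 90 x 22 mm, lying on the sander's table towards its +x end; origin in the middle of its underside. Leave it alone.
- square: Carpenter's try square lying on the bench: wooden stock 22 x 115 x 18 mm (along y, origin under its middle) with a thin steel blade 150 mm long along x. Leave it alone.
- cork_block: Cork sanding block, 90 x 50 x 30 mm, on the bench; origin in the middle of its underside. Leave it alone.
Mind the look-alikes: they are no part of the job. What is shaped like the part that bears key_grip but turquoise is not meant. Several things look just like the part that bears hole_a: the one meant starts nearest to the robot's base.

How it is judged (in metres and radians):
On the way, in this order (a step that is already met when the one before it is completed fails the run):
1. the large key is fully home in the screw's socket (tip at least 32 mm below the mouth of the hole) (z of key_tip in the frame of bore_mouth below -0.032 m and horizontal distance between key_tip and bore_mouth below 0.004 m), for 0.2 s.
2. with the key in the socket, the screw is turned clockwise until it is firm (1.18 rad or more) (value of joint clamp_screw above 1.18 rad and z of key_tip in the frame of bore_mouth below -0.029 m), for 0.1 s.
At the end, for the whole second after the job is handed in: The clamping screw is still firm (1.17 rad or more) and the large key stands released and at rest in its rack hole: tip within 7 mm of the hole's axis and at least 70 mm below the rack's top (75 mm is fully down), upright within 0.1 rad (value of joint clamp_screw above 1.17 rad and (horizontal distance between key_tip and hole_a below 0.007 m or horizontal distance between key_tip and hole_b below 0.007 m) and z of key_tip in the frame of hole_a below -0.07 m and angle between key_grip's own z axis and vertical below 0.1 rad and linear speed of key below 0.02 m/s); the robot touches nothing.
It fails at once if the key is forced against the screw (over 35 N) while it is not home in the socket and the screw is not yet firm (contact force between key and screw_seat above 35 N and z of key_tip in the frame of bore_mouth above -0.032 m and value of joint clamp_screw below 1.15 rad).
It fails at once if the screw is overtightened or the key forced (over 100 N between key and screw) (contact force between key and screw_seat above 100 N).
It fails at once if another thing is disturbed (the small key, pine piece, try square or cork block moved by more than 25 mm) (distance of any of small_key_grip, workpiece, square, cork_block from where it was at the start of the episode above 0.025 m).
It also fails if it takes over 64 s, if anything falls off the work surface, if the arm or the gripper's body presses on something with over 40 N, if the wrist force passes 120 N, or if a joint passes its speed limit or range.

## Working session

There is one attempt and no reset: what is moved stays moved. The work goes in short steps, Python scripts to look and compute and a tool call to move; the robot and the scene stay as the last step left them, time stands still between calls to the robot, and variables do not carry over. Pictures are saved under pics/ and viewed, and the job is handed in when it is done.

Besides the shell and the picture viewer there is one more tool, called after ">>>" by a JSON object that holds its "op" and its "data". move_arm: Moves the arm, as the interface text tells. Its arguments: {"type":"object","properties":{"increments":{"type":"array"},"force":{"type":"number"}},"required":["increments"]}

```bash
mkdir -p pics
python3 - <<'E'
from workcell import ctrl, imaging
import cv2
for n in("scene","top"):
    cv2.imwrite(f"pics/{n}0.png",imaging.get_image(n)); print(imaging.camera_model(n))
print(ctrl.get_state())
E
```

```text
{'camera_matrix': array([[565.29388027,   0.        , 322.75663453],
       [  0.        , 565.29388027, 240.56740843],
       [  0.        ,   0.        ,   1.        ]]), 'position': array([1316.84110174, -755.35071486,  789.63965849]), 'orientation': array([[ 0.55259314,  0.47114484, -0.68750517],
       [ 0.83343257, -0.31787886,  0.45204334],
       [-0.00556548, -0.82278525, -0.56832513]])}
{'camera_matrix': array([[449.54078815,   0.        , 331.3720823 ],
       [  0.        , 449.54078815, 231.00483845],
       [  0.        ,   0.        ,   1.        ]]), 'position': array([ 362.85510216, -259.72928173, 1063.22820412]), 'orientation': array([[-0.00953759, -0.986301  ,  0.16467958],
       [-0.99990884,  0.01098097,  0.00785663],
       [-0.00955735, -0.16458963, -0.98631583]])}
{'time': 0.1, 'q': array([6.54886113e+01, 1.38293190e+01, 2.21067076e-01, 7.65003867e+01,
       1.14357272e-04, 9.00007990e+01]), 'joint_velocities': array([ 0.00127977, -0.08377307,  0.25523468, -0.04764126, -0.03423288,
        0.05219598]), 'joint_torque': array([ 2.48617534e-04, -3.73137653e+01,  2.53010720e+01,  1.08062613e-02,
        2.14445959e-05, -1.20133765e-05]), 'tcp_pos': array([207.22164118, 454.46833506, 252.4869581 ]), 'eef_rot': array([[ 4.14886051e-01,  9.09873037e-01, -7.88458923e-04],
       [ 9.09871403e-01, -4.14886800e-01, -1.72439338e-03],
       [-1.89610024e-03, -1.96946549e-06, -9.99998202e-01]]), 'force': array([-0.32081253, -0.46023446, -0.58590462]), 'wrist_torque': array([ 0.03871318, -0.01415655, -0.00065388]), 'grip_width': 85.67082726340995}
```

View pics/scene0.png

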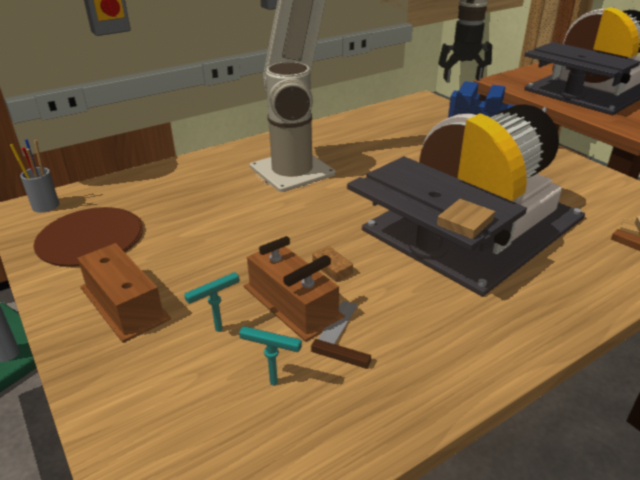

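View pics/top0.png

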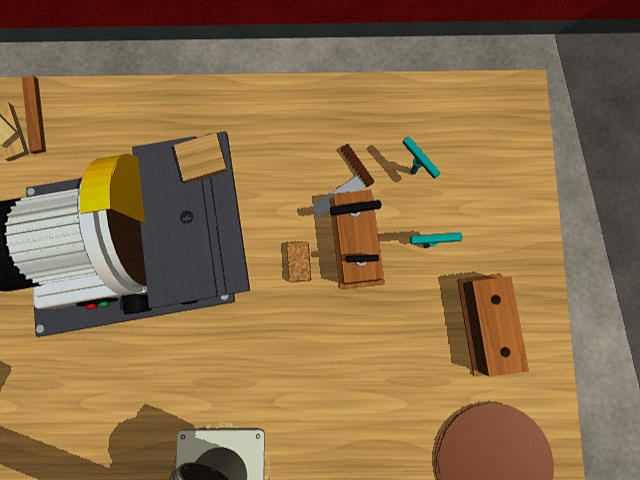

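The top view shows the keyed rack at about (357,240), with the large key's bar at (356,207) and the small one at (362,258). The bore is at about (186,216). The empty rack at (495,325) is farther from the base, so it is a decoy. Next I'll measure these more closely.

```bash
cat > h.py <<'E'
import numpy as np, cv2
from workcell import ctrl, imaging
def ray(n,u,v):
    m=imaging.camera_model(n);K=m['camera_matrix'];d=m['orientation']@np.linalg.solve(K,[u,v,1.]);return m['position'],d
def plane(n,u,v,z):
    p,d=ray(n,u,v);return p+d*(z-p[2])/d[2]
def proj(n,P):
    m=imaging.camera_model(n);c=m['orientation'].T@(np.array(P,float)-m['position']);q=m['camera_matrix']@c;return q[:2]/q[2]
def tri(u1,u2):
    p,d=ray('scene',*u1);q,e=ray('top',*u2);d/=np.linalg.norm(d);e/=np.linalg.norm(e)
    s=np.linalg.lstsq(np.c_[d,-e],q-p,rcond=None)[0];a=p+s[0]*d;b=q+s[1]*e;return (a+b)/2,np.linalg.norm(a-b)
def crop(img,x,y,w,h,f,name):
    cv2.imwrite(name,cv2.resize(img[y:y+h,x:x+w],None,fx=f,fy=f,interpolation=cv2.INTER_CUBIC))
E
python3 - <<'E'
from h import *
t=cv2.imread('pics/top0.png');s=cv2.imread('pics/scene0.png')
a=cv2.resize(t[180:300,300:400],None,fx=4,fy=4,interpolation=2)
b=cv2.resize(t[190:250,150:250],None,fx=4,fy=4,interpolation=2)
cv2.imwrite('pics/ct.png',np.hstack([a,np.vstack([b,np.zeros((240,400,3),np.uint8)])]))
crop(s,235,225,130,110,6,'pics/cs.png')
crop(s,340,150,190,110,4,'pics/cs2.png')
for n,im in(('top',t),('scene',s)):
    m=(im.max(2)<45).astype(np.uint8)
    k,l,st,c=cv2.connectedComponentsWithStats(m)
    for i in range(1,k):
        if 30<st[i,4]<1500: 
            r=cv2.minAreaRect(cv2.findContours((l==i).astype(np.uint8),0,1)[0][0]); print(n,st[i],c[i].round(1),r)
E
```

```text
top [403 141  32  37  76] [417.8 159.7] ((417.09674072265625, 160.22215270996094), (47.50714111328125, 3.989335060119629), 48.945186614990234)
top [171 147  14  36  75] [176.9 164.3] ((176.90103149414062, 164.6932373046875), (37.300838470458984, 3.4998316764831543), 72.12130737304688)
top [202 179   7  54  59] [204.8 205.4] ((204.90481567382812, 205.5122833251953), (53.332054138183594, 1.2797133922576904), 82.64761352539062)
top [210 179   7  44  63] [213.  198.3] ((213.2799835205078, 200.45999145507812), (43.416358947753906, 1.5556349754333496), 81.8698959350586)
top [   0  198   40   93 1205] [  9.1 256.4] ((11.964767456054688, 244.30035400390625), (89.557373046875, 39.10169982910156), 79.99201965332031)
top [330 201  51  15 437] [354.7 207.4] ((355.0799865722656, 207.5599822998047), (9.050968170166016, 50.91168975830078), 81.8698959350586)
top [180 211  13  13  92] [186.2 216.1] ((186.0, 217.0), (12.0, 12.0), 90.0)
top [216 224  11  69 109] [220.8 256.5] ((221.07997131347656, 258.05999755859375), (68.58935546875, 1.8384778499603271), 81.8698959350586)
top [208 234   7  44  50] [21
[... 1838 characters left out ...]
8] [625.2 161.9] ((625.2774658203125, 162.2372283935547), (32.12384796142578, 21.10263442993164), 19.983104705810547)
scene [261 238  28  16 183] [274.1 245.5] ((274.3196105957031, 245.5309295654297), (6.677009582519531, 29.50807762145996), 68.96248626708984)
scene [285 257  45  28 434] [306.7 270.4] ((307.04339599609375, 270.5824279785156), (9.547801971435547, 49.64857864379883), 62.241458892822266)
scene [  0 281   9  10  75] [  3.7 285.3] ((4.0, 285.5), (9.0, 8.0), 90.0)
scene [  0 362  36  30 328] [ 16.5 376.3] ((16.346153259277344, 376.2691955566406), (8.043152809143066, 43.543968200683594), 56.3099365234375)
scene [627 393  13  38 283] [634.8 414.3] ((633.0, 411.5), (37.0, 12.0), 90.0)
```

View pics/ct.png

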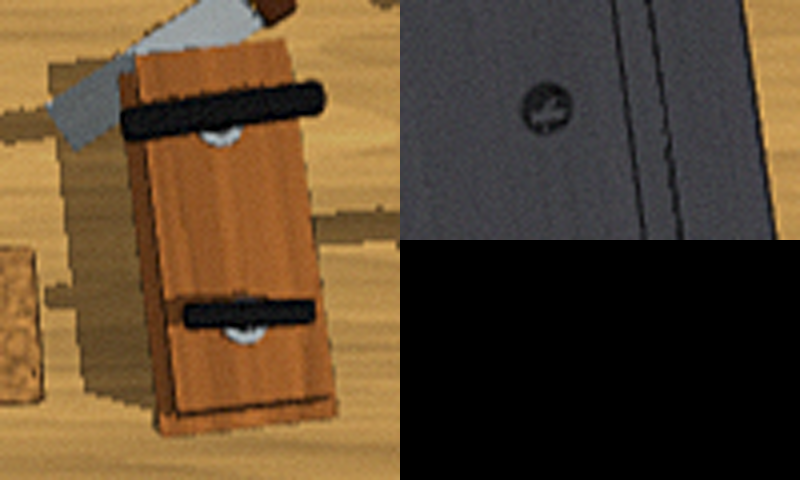

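View pics/cs.png

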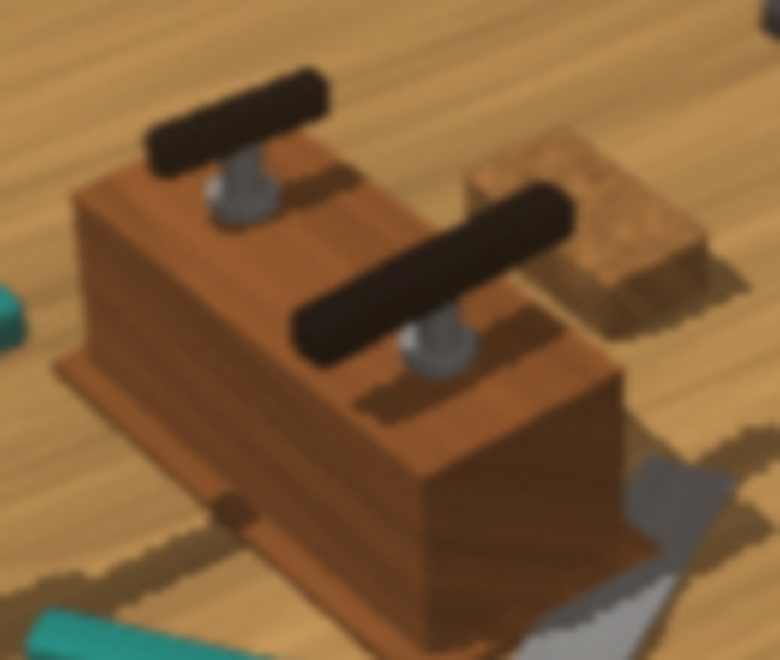

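View pics/cs2.png

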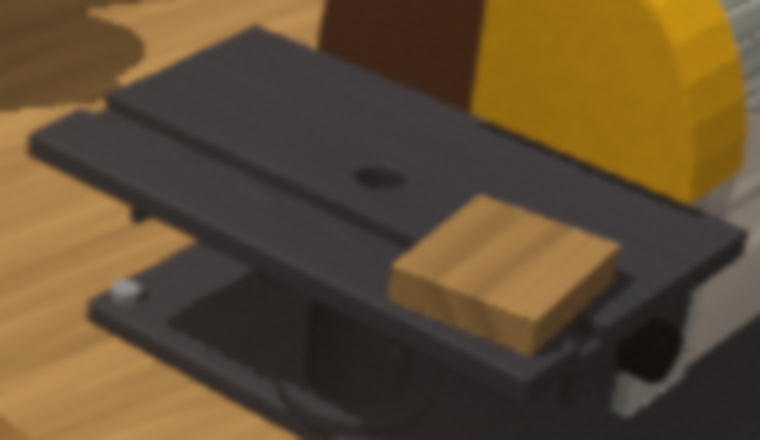

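Run:
```python
from h import *
print('bar tri',tri((306.9,270.4),(355.3,207.5)), plane('top',355.3,207.5,122))
print('small',tri((274.2,245.5),(361.9,258.2)), plane('top',361.9,258.2,122))
print('bore tri',tri((434.6,194.2),(186.3,216.3)),plane('top',186.3,216.3,165),plane('scene',434.6,194.2,165))
# bar ends (top face z 128)
A=plane('top',331.5,210.5,124);B=plane('top',379.5,204.2,124);print('bar',A,B,np.linalg.norm(A-B),np.degrees(np.arctan2(*(A-B)[1::-1])))
# rack top corners scene z85
C=[plane('scene',235+x/6,225+y/6,85) for x,y in((75,197),(425,475),(622,373))]
print(C,np.linalg.norm(C[0]-C[1]),np.linalg.norm(C[2]-C[1]))
D=[plane('top',300+x/4,180+y/4,85) for x,y in((137,55),(286,40),(333,400),(178,413))]
print(D,[np.linalg.norm(D[i]-D[i-1]) for i in range(4)], sum(D)/4)
# table corners
T=[plane('top',*p,165) for p in((226,132),(248,290))];print('table edge',T,np.linalg.norm(T[0]-T[1]))
```

```text
bar tri (array([ 571.68220184, -303.53946699,  117.85419928]), np.float64(1.343666860823958)) [ 570.43897105 -303.93223038  122.        ]
small (array([ 462.35273994, -315.04892251,  117.75823868]), np.float64(2.248874264224929)) [ 461.38987327 -315.79386933  122.        ]
bore tri (array([547.54755208,  45.06960469, 163.68289884]), np.float64(2.350186782255008)) [546.5889814   43.56616581 165.        ] [549.23711036  44.84786072 165.        ]
bar [ 564.0411616  -252.94400807  124.        ] [ 576.60817292 -355.66603411  124.        ] 103.48789497754296 96.97490475359966
[array([ 429.16148621, -361.39386179,   85.        ]), array([ 622.53103944, -338.01341172,   85.        ]), array([ 615.73689511, -257.80491573,   85.        ])] 194.77789803298103 80.49573421238783
[array([ 610.60216031, -259.1809203 ,   85.        ]), array([ 618.23395253, -342.64507679,   85.        ]), array([ 417.42434829, -363.19786519,   85.        ]), array([ 411.26851892, -279.24812312,   85.        ])] [np.float64(200.34119200917053), np.float64(83.81234796588147), np.float64(201.85864922565668), np.float64(84.1751354568037)] [ 514.38224501 -311.06799635   85.        ]
table edge [array([726.8874186 , -32.46239611, 165.        ]), array([395.89727203, -85.8751088 , 165.        ])] 335.2721208313419
```

The measurements agree with each other: rack yaw is about 6°, its long sides measure about 200 mm, and the key is at about (570.5, -304). The bore is at about (548, 44.5) and the table yaw is about 9°. Next I'll work out the move to above the key.

```bash
cat >> h.py <<'E'
from scipy.spatial.transform import Rotation as Ro
def st():
    s=ctrl.get_state();R=s['eef_rot'];print('t',round(s['time'],2),'p',s['tcp_pos'].round(2),'yaw',np.degrees(np.arctan2(R[1,0],R[0,0])).round(2),'tilt',R[:2,2].round(4),'F',s['force'].round(2),'M',s['wrist_torque'].round(3),'w',round(s['grip_width'],2),'q',s['q'].round(1));return s
def goal(p,yaw,s=None):
    s=s or ctrl.get_state();R=s['eef_rot'];y=np.radians(yaw)
    G=np.array([[np.cos(y),np.sin(y),0],[np.sin(y),-np.cos(y),0],[0,0,-1.]])
    print('shift',(R.T@(np.array(p)-s['tcp_pos'])).round(2),'turn',Ro.from_matrix(R.T@G).as_rotvec().round(4))
E
python3 - <<'E'
from h import *
s=st();goal([400,50,420],30);goal([570.5,-304,240],7)
E
```

```text
t 0.1 p [207.22 454.47 252.49] yaw 65.49 tilt [-0.0008 -0.0017] F [-0.32 -0.46 -0.59] M [ 0.039 -0.014 -0.001] w 85.67 q [65.5 13.8  0.2 76.5  0.  90. ]
shift [-288.35  343.21 -166.97] turn [6.000e-04 1.800e-03 6.194e-01]
shift [-539.37  645.22   13.51] turn [1.0000e-03 1.7000e-03 1.0208e+00]
```

>>> {"op": "move_arm", "data": {"increments": [[0.3,[-32,38,-19],[0,0,0.07]],[0.3,[-64,76,-38],[0,0,0.14]],[0.3,[-96,114,-56],[0,0,0.21]],[0.3,[-128,152,-75],[0,0,0.28]],[0.3,[-160,190,-93],[0,0,0.35]],[0.3,[-192,228,-112],[0,0,0.42]],[0.3,[-224,266,-130],[0,0,0.49]],[0.3,[-256,304,-149],[0,0,0.56]],[0.3,[-288,343,-167],[0,0,0.62]],[0.3,[-320,382,-150],[0,0,0.68]],[0.3,[-352,420,-130],[0,0,0.75]],[0.3,[-384,459,-110],[0,0,0.82]]]}}

```text
time: 1.3
tcp_pos: [452.3, -58.4, 374.8]
eef_rot: [[0.949, 0.314, 0.001], [0.314, -0.949, -0.002], [0.0, 0.002, -1.0]]
force: [1.4, 0.2, -0.5]
grip_width: 59.7
```

Run:
```python
from h import *
s=st();goal([570.5,-304,200],7)
```

```text
t 1.3 p [452.34 -58.39 374.77] yaw 18.31 tilt [ 0.001  -0.0018] F [ 1.38  0.18 -0.51] M [ 0.038 -0.028  0.085] w 59.73 q [-7.3  7.6 10.5 92.9 -0.1 64.4]
shift [ 34.98 269.95 175.32] turn [ 0.0019 -0.0006  0.1973]
```

>>> {"op": "move_arm", "data": {"increments": [[0.35,[5,37,20],[0,0,0.03]],[0.35,[9,74,45],[0,0,0.06]],[0.35,[14,111,70],[0,0,0.09]],[0.35,[18,148,95],[0,0,0.12]],[0.35,[23,185,120],[0,0,0.15]],[0.35,[29,222,145],[0,0,0.18]],[0.35,[35,255,165],[0.002,0,0.197]],[0.35,[35,270,175],[0.002,0,0.197]],[0.35,[35,270,175],[0.002,0,0.197]],[0.35,[35,270,175],[0.002,0,0.197]]]}}

```text
time: 2.3
tcp_pos: [570.1, -303.4, 200.4]
eef_rot: [[0.992, 0.122, -0.0], [0.122, -0.992, 0.001], [-0.0, -0.001, -1.0]]
force: [-0.9, -0.2, -0.5]
grip_width: 55.4
```

Run:
```python
from h import *
s=st();goal([570.5,-304,124],7)
cv2.imwrite('pics/s1.png',imaging.get_image('scene'))
i=cv2.imread('pics/s1.png');crop(i,220,130,200,200,3,'pics/s1c.png')
```

```text
t 2.3 p [ 570.12 -303.39  200.38] yaw 7.03 tilt [-0.0003  0.0012] F [-0.91 -0.22 -0.54] M [-0.002 -0.022 -0.046] w 55.44 q [-28.   32.1  19.8  77.8   0.1  54.9]
shift [ 0.32  0.74 76.38] turn [-0.0013  0.0001  0.0005]
```

View pics/s1c.png

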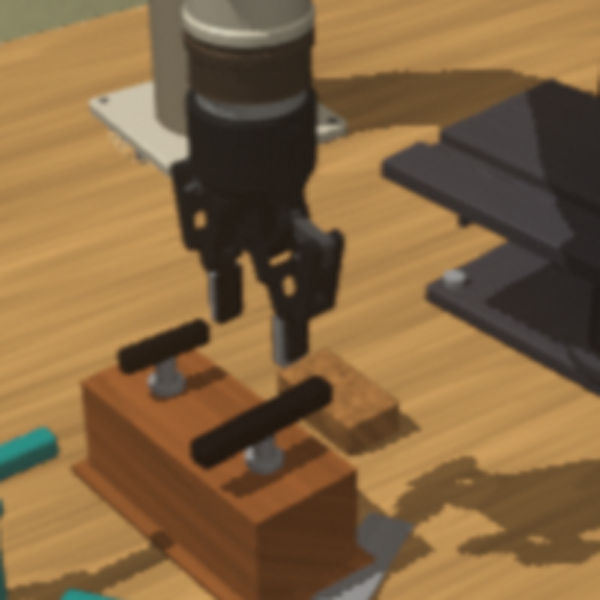

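The gripper hangs above the large key, with its fingers at crop (225,300) and (292,340) straddling the bar at crop (262,420). I'll descend.

>>> {"op": "move_arm", "data": {"increments": [[0.35,[0.3,0.7,25],[0,0,0]],[0.35,[0.3,0.7,50],[0,0,0]],[0.35,[0.3,0.7,70],[0,0,0]],[0.35,[0.3,0.7,77],[0,0,0]],[0.35,[0.3,0.7,77],[0,0,0]]]}}

```text
time: 2.85
tcp_pos: [570.7, -302.5, 124.9]
eef_rot: [[0.992, 0.124, 0.001], [0.124, -0.992, 0.001], [0.001, -0.001, -1.0]]
force: [-0.2, -0.1, 0.5]
grip_width: 55.6
```

Run:
```python
from h import *
s=st();goal([570.5,-304,123],7)
print(proj('scene',s['tcp_pos']),proj('top',s['tcp_pos']))
i=imaging.get_image('scene');crop(i,220,180,150,150,4,'pics/s2c.png')
```

```text
t 2.85 p [ 570.73 -302.53  124.89] yaw 7.15 tilt [0.0008 0.0007] F [-0.18 -0.06  0.49] M [ 0.005  0.008 -0.032] w 55.55 q [-28.   34.6  12.6  68.    0.1  54.9]
shift [-0.42  1.43  1.89] turn [-0.0006 -0.0009  0.0026]
[306.65735463 267.13283221] [354.69749627 207.0803251 ]
```

View pics/s2c.png

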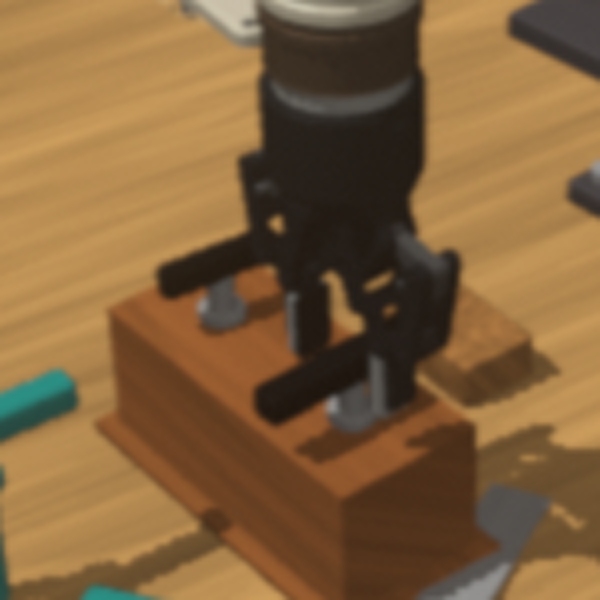

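The bar lies between the fingers, and the small key is clear of them. Closing now.

>>> {"op": "move_arm", "data": {"increments": [[0.35,[0,1.5,2],[0,0,0]],[0.6,[0,1.5,2],[0,0,0]],[0.8,[0,1.5,2],[0,0,0]],[1,[0,1.5,2],[0,0,0]],[1,[0,1.5,2],[0,0,0]],[1,[0,1.5,2],[0,0,0]],[1,[0,1.5,2],[0,0,0]]], "force": 100}}

```text
time: 3.6
tcp_pos: [572.1, -304.9, 124.9]
eef_rot: [[0.992, 0.124, 0.004], [0.124, -0.992, -0.001], [0.004, 0.002, -1.0]]
force: [0.4, 0.5, 5.8]
grip_width: 16.8
```

Run:
```python
from h import *
s=st()
```

```text
t 3.6 p [ 572.13 -304.86  124.89] yaw 7.13 tilt [ 0.0042 -0.0011] F [0.44 0.55 5.77] M [0.041 0.082 0.005] w 16.8 q [-28.1  34.7  12.7  67.8   0.1  54.8]
```

>>> {"op": "move_arm", "data": {"increments": [[1,[0,0,-15],[0,0,0]],[1,[0,0,-35],[0,0,0]],[1,[0,0,-60],[0,0,0]],[1,[0,0,-85],[0,0,0]],[1,[0,0,-110],[0,0,0]],[1,[0,0,-140],[0,0,0]],[1,[0,0,-165],[0,0,0]],[1,[0,0,-180],[0,0,0]],[1,[0,0,-180],[0,0,0]]]}}

```text
time: 4.5
tcp_pos: [572.0, -305.1, 306.6]
eef_rot: [[0.992, 0.124, 0.007], [0.124, -0.992, -0.003], [0.007, 0.004, -1.0]]
force: [-0.0, 0.9, -1.8]
grip_width: 16.2
```

Run:
```python
from h import *
s=st();goal([547,-60,305],10);goal([548,44.5,305],10)
i=imaging.get_image('scene');crop(i,220,80,160,200,3,'pics/s3c.png')
i=imaging.get_image('top');crop(i,250,130,160,200,3,'pics/t3c.png')
```

```text
t 4.5 p [ 571.99 -305.11  306.63] yaw 7.13 tilt [ 0.0071 -0.0027] F [-0.03  0.91 -1.81] M [ 0.028  0.03  -0.071] w 16.15 q [-28.1  31.1  33.8  92.3   0.1  54.8]
shift [   5.6  -246.32    0.79] turn [ 0.0037 -0.0066 -0.0502]
shift [  19.56 -349.89    0.51] turn [ 0.0037 -0.0066 -0.0502]
```

View pics/s3c.png

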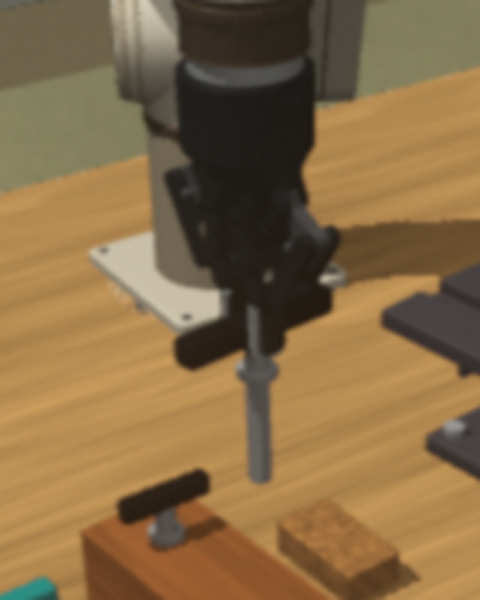

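The key is held and clear of the rack. I'll carry it to the bore and pre-turn it 60° CCW on the way, so the search and the tightening both run clockwise.

Run:
```python
from h import *
s=st()
for f in np.arange(1,10)/9: goal([572-24*f,-305+(349.5)*f,305],7+60*f)
```

```text
t 4.6 p [ 571.08 -304.61  303.38] yaw 7.13 tilt [ 0.0023 -0.0002] F [-0.03 -0.16 -2.54] M [0.029 0.024 0.018] w 16.07 q [-28.1  31.2  33.5  92.2   0.1  54.8]
shift [  3.04 -38.36  -1.63] turn [ 0.0006 -0.0023 -0.1141]
shift [  5.21 -77.22  -1.65] turn [ 0.0007 -0.0022 -0.2305]
shift [   7.38 -116.09   -1.66] turn [ 0.0009 -0.0022 -0.3469]
shift [   9.55 -154.95   -1.67] turn [ 0.001  -0.0022 -0.4632]
shift [  11.72 -193.82   -1.68] turn [ 0.0011 -0.0021 -0.5796]
shift [  13.9  -232.68   -1.7 ] turn [ 0.0012 -0.0021 -0.6959]
shift [  16.07 -271.54   -1.71] turn [ 0.0014 -0.002  -0.8123]
shift [  18.24 -310.41   -1.72] turn [ 0.0015 -0.0019 -0.9286]
shift [  20.41 -349.27   -1.74] turn [ 0.0016 -0.0019 -1.045 ]
```

>>> {"op": "move_arm", "data": {"increments": [[1,[3,-38,-1.7],[0,0,-0.114]],[1,[5,-77,-1.7],[0,0,-0.23]],[1,[7,-116,-1.7],[0,0,-0.347]],[1,[9.5,-155,-1.7],[0,0,-0.463]],[1,[12,-194,-1.7],[0,0,-0.58]],[1,[14,-233,-1.7],[0,0,-0.696]],[1,[16,-265,-1.7],[0,0,-0.812]],[1,[18,-295,-1.7],[0,0,-0.93]],[1,[19,-320,-1.7],[0,0,-1.045]],[1,[20,-340,-1.7],[0.001,-0.002,-1.045]],[1,[20.4,-349,-1.7],[0.001,-0.002,-1.045]],[1,[20.4,-349,-1.7],[0.001,-0.002,-1.045]]]}}

```text
time: 5.8
tcp_pos: [547.3, 45.0, 303.4]
eef_rot: [[0.389, 0.921, -0.003], [0.921, -0.389, -0.001], [-0.002, -0.002, -1.0]]
force: [0.3, 0.8, -2.4]
grip_width: 16.3
```

Run:
```python
from h import *
s=st();goal([548,44.5,295],67)
i=imaging.get_image('scene');cv2.imwrite('pics/s4.png',i);crop(i,370,60,130,160,5,'pics/s4c.png')
i=imaging.get_image('top');cv2.imwrite('pics/t4.png',i);crop(i,120,150,130,130,5,'pics/t4c.png')
```

```text
t 5.8 p [547.32  45.03 303.43] yaw 67.1 tilt [-0.0026 -0.001 ] F [ 0.33  0.8  -2.44] M [-0.045  0.005 -0.037] w 16.3 q [ 4.7 18.8 14.6 85.9 -0.  27.6]
shift [-0.21  0.85  8.43] turn [-0.002   0.0019  0.0018]
```

View pics/s4c.png

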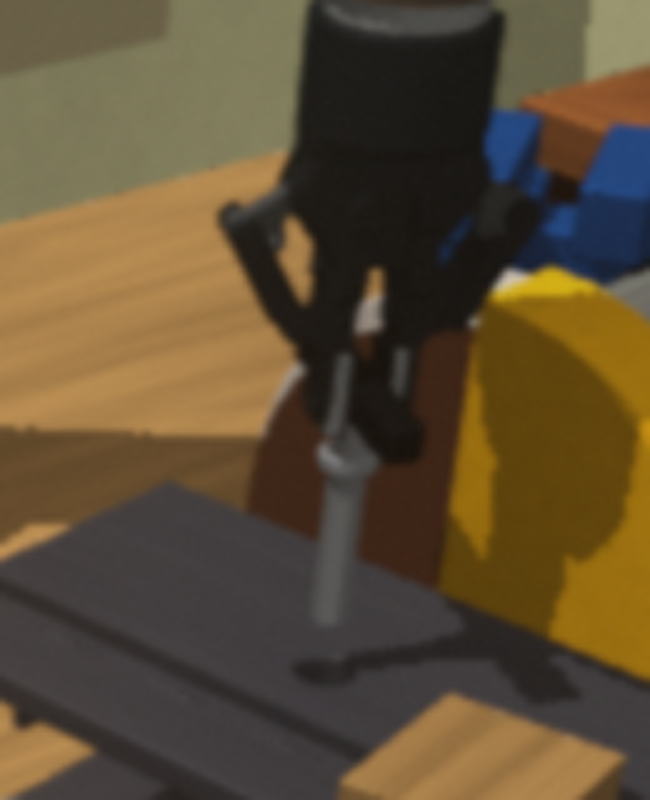

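View pics/t4c.png

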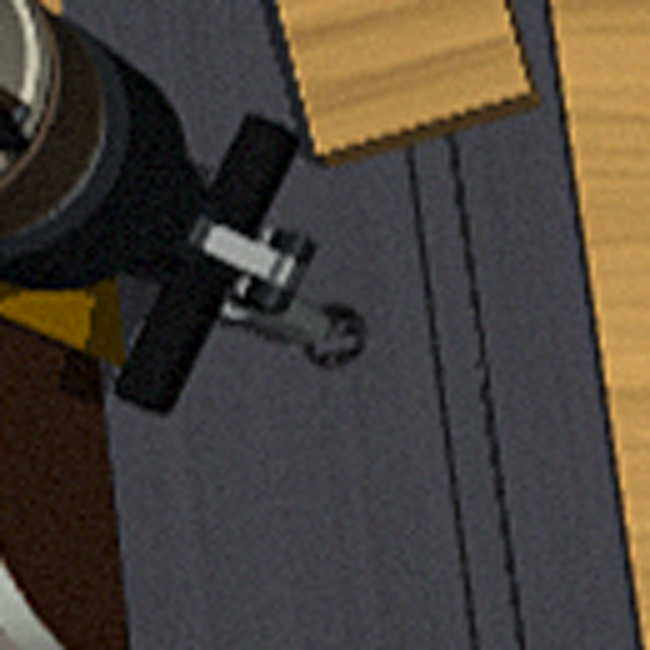

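Run:
```python
from h import *
s=st();p=s['tcp_pos']
for dz in(-115,-109,-40,-15):
    P=p+[0,0,dz]; 
    a=(proj('scene',P)-[370,60])*5;b=(proj('top',P)-[120,150])*5
    print(dz,a.round(1),b.round(1))
B=[548,44.5,165]
print('bore',(proj('scene',B)-[370,60])*5,(proj('top',B)-[120,150])*5)
```

```text
t 5.9 p [547.74  43.59 304.07] yaw 66.98 tilt [-0.0013 -0.0014] F [-0.02 -0.32 -2.08] M [ 0.009  0.01  -0.013] w 16.18 q [ 4.6 18.8 14.6 85.9 -0.1 27.6]
-115 [324.4 622.4] [311.8 316.8]
-109 [325.9 610.2] [306.7 313.7]
-40 [343.5 465.6] [242.7 275. ]
-15 [350.2 410.8] [216.8 259.4]
bore [320.47872338 670.0570111 ] [329.37207833 328.13977281]
```

Run:
```python
from h import *
t=cv2.imread('pics/t4.png');s=cv2.imread('pics/s4.png')
def eq(x):return cv2.convertScaleAbs(x,alpha=2.2,beta=-40)
a=cv2.resize(eq(t[195:231,160:200]),(400,360),interpolation=2);b=cv2.resize(eq(s[140:204,415:455]),(375,600),interpolation=2)
cv2.imwrite('pics/z1.png',a);cv2.imwrite('pics/z2.png',b)
```

```text
(no output)
```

View pics/z1.png

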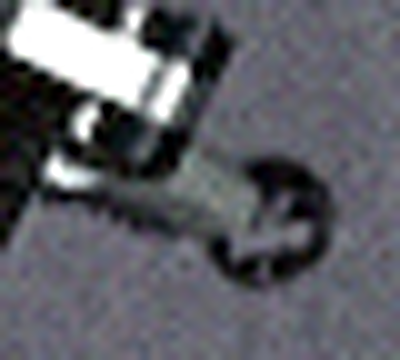

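View pics/z2.png

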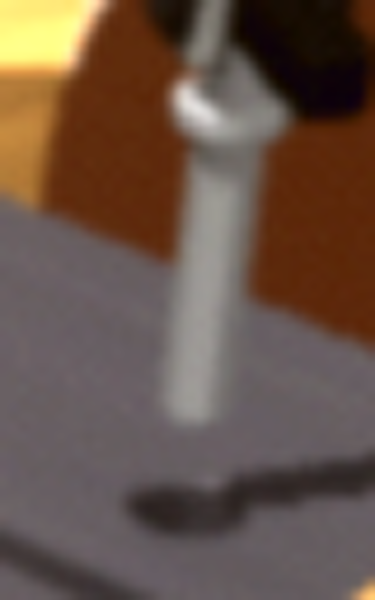

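The key is upright. Relative to the bore it needs about +1.2 mm in x and +0.7 mm in y. I'll lower it into the bore to just above the head.

Run:
```python
from h import *
s=st();goal([549,44.4,280],67);goal([549,44.4,260],67)
```

```text
t 5.9 p [547.74  43.59 304.07] yaw 66.98 tilt [-0.0013 -0.0014] F [-0.02 -0.32 -2.08] M [ 0.009  0.01  -0.013] w 16.18 q [ 4.6 18.8 14.6 85.9 -0.1 27.6]
shift [ 1.28  0.85 24.06] turn [-0.0007  0.0018 -0.0004]
shift [ 1.32  0.87 44.06] turn [-0.0007  0.0018 -0.0004]
```

>>> {"op": "move_arm", "data": {"increments": [[1,[1.3,0.9,6],[0,0.002,0]],[1,[1.3,0.9,12],[0,0.002,0]],[1,[1.3,0.9,18],[0,0.002,0]],[1,[1.3,0.9,24],[0,0.002,0]],[1,[1.3,0.9,30],[0,0.002,0]],[1,[1.3,0.9,36],[0,0.002,0]],[1,[1.3,0.9,40],[0,0.002,0]],[1,[1.3,0.9,44],[0,0.002,0]],[1,[1.3,0.9,44],[0,0.002,0]]], "force": 120}}

```text
time: 6.8
tcp_pos: [548.7, 44.4, 259.4]
eef_rot: [[0.391, 0.92, -0.002], [0.92, -0.391, 0.0], [-0.0, -0.002, -1.0]]
force: [-0.7, -0.3, -1.5]
grip_width: 15.7
```

Run:
```python
from h import *
s=st();goal([549,44.4,254],67)
p=s['tcp_pos'];print(proj('scene',[549,44.4,165]),proj('top',[549,44.4,165]))
i=imaging.get_image('scene');cv2.imwrite('pics/s5.png',i);t=imaging.get_image('top')
def eq(x):return cv2.convertScaleAbs(x,alpha=2.2,beta=-40)
a=cv2.resize(eq(t[195:231,160:200]),(400,360),interpolation=2);b=cv2.resize(eq(i[150:206,415:455]),(400,560),interpolation=2)
c=np.zeros((560,800,3),np.uint8);c[:360,:400]=a;c[:,400:]=b
cv2.imwrite('pics/z3.png',c);st()
```

```text
t 6.8 p [548.73  44.42 259.43] yaw 66.99 tilt [-0.0016  0.0004] F [-0.73 -0.31 -1.52] M [-0.016  0.03  -0.02 ] w 15.69 q [ 4.6 19.5  9.  79.6  0.  27.6]
shift [0.09 0.27 5.43] turn [-0.0016  0.0003 -0.0002]
[434.37446462 194.21245471] [185.94461154 215.14768752]
t 6.9 p [549.1   44.41 260.18] yaw 66.98 tilt [-0.0003  0.0005] F [ 0.2   0.59 -1.59] M [ 0.018 -0.012  0.022] w 15.7 q [ 4.6 19.5  9.1 79.6  0.  27.6]
```

View pics/z3.png

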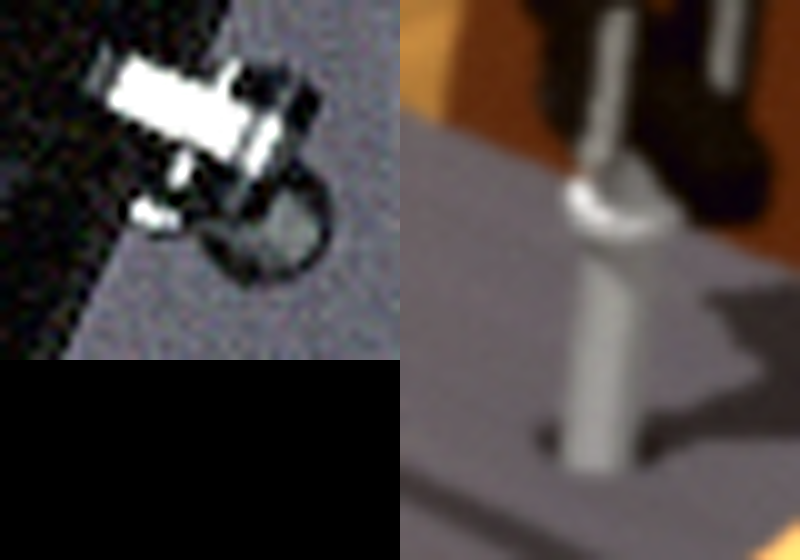

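The shank is in the bore: shaft centre is at column 599.5 of the zoom and bore centre at about 599.5. I'll lower it gently to contact.

>>> {"op": "move_arm", "data": {"increments": [[1,[0,0,2],[0,0,0]],[1,[0,0,4],[0,0,0]],[1,[0,0,5],[0,0,0]],[1,[0,0,6],[0,0,0]],[1,[0,0,6],[0,0,0]]]}}

```text
time: 7.4
tcp_pos: [549.0, 44.4, 254.0]
eef_rot: [[0.391, 0.92, -0.001], [0.92, -0.391, 0.0], [0.0, -0.001, -1.0]]
force: [-1.0, -0.3, -2.6]
grip_width: 15.8
```

Run:
```python
from h import *
s=st();goal([549,44.4,252],67)
```

```text
t 7.4 p [549.02  44.4  253.97] yaw 66.98 tilt [-0.0007  0.0004] F [-1.   -0.31 -2.59] M [0.009 0.007 0.037] w 15.79 q [ 4.6 19.6  8.4 78.8  0.  27.6]
shift [-0.   -0.02  1.97] turn [-0.0008 -0.0001 -0.0004]
```

>>> {"op": "move_arm", "data": {"increments": [[1,[0,0,1],[0,0,0]],[1,[0,0,2],[0,0,0]],[1,[0,0,2.5],[0,0,0]],[1,[0,0,2.5],[0,0,0]]]}}

```text
time: 7.8
tcp_pos: [549.3, 44.4, 252.6]
eef_rot: [[0.391, 0.92, 0.001], [0.92, -0.391, 0.0], [0.001, 0.001, -1.0]]
force: [-1.5, 0.0, 5.8]
grip_width: 15.5
```

Run:
```python
from h import *
s=st()
```

```text
t 7.8 p [549.33  44.39 252.65] yaw 66.98 tilt [0.0013 0.0005] F [-1.49  0.01  5.78] M [-0.084  0.397 -0.03 ] w 15.47 q [ 4.6 19.6  8.1 78.5  0.  27.6]
```

Contact at TCP z 252.6, where 252.9 was expected on the rim, with about 8 N. Now I'll turn clockwise under light pressure.

>>> {"op": "move_arm", "data": {"increments": [[1,[0,0,1.3],[0,0,0.035]],[1,[0,0,1.3],[0,0,0.07]],[1,[0,0,1.3],[0,0,0.105]],[1,[0,0,1.3],[0,0,0.14]],[1,[0,0,1.3],[0,0,0.175]],[1,[0,0,1.3],[0,0,0.21]]]}}

```text
time: 8.4
tcp_pos: [549.6, 44.6, 252.4]
eef_rot: [[0.575, 0.818, 0.003], [0.818, -0.575, 0.001], [0.003, 0.002, -1.0]]
force: [-1.7, 0.7, 5.2]
grip_width: 15.8
```

Run:
```python
from h import *
s=st();goal([549,44.4,252],67)
```

```text
t 8.4 p [549.59  44.6  252.44] yaw 54.88 tilt [0.003  0.0011] F [-1.75  0.7   5.18] M [0.095 0.365 0.042] w 15.76 q [ 4.6 19.6  8.  78.3  0.  39.7]
shift [-0.5  -0.36  0.44] turn [ 0.0021 -0.0024 -0.2116]
```

>>> {"op": "move_arm", "data": {"increments": [[1,[-0.3,-0.3,1.3],[0.002,-0.002,0.035]],[1,[-0.3,-0.3,1.3],[0.002,-0.002,0.07]],[1,[-0.3,-0.3,1.3],[0.002,-0.002,0.105]],[1,[-0.3,-0.3,1.3],[0.002,-0.002,0.14]],[1,[-0.3,-0.3,1.3],[0.002,-0.002,0.175]],[1,[-0.3,-0.3,1.3],[0.002,-0.002,0.21]]]}}

```text
time: 9.0
tcp_pos: [548.8, 44.3, 250.9]
eef_rot: [[0.734, 0.679, -0.001], [0.679, -0.734, 0.0], [-0.0, -0.001, -1.0]]
force: [-0.6, -1.4, -1.4]
grip_width: 16.0
```

Run:
```python
from h import *
s=st();goal([549.2,44.4,252],43)
```

```text
t 9.0 p [548.78  44.28 250.9 ] yaw 42.76 tilt [-0.0007  0.0002] F [-0.56 -1.39 -1.45] M [-0.266  0.258 -0.015] w 16.0 q [ 4.6 19.7  8.  78.3  0.  51.8]
shift [ 0.39  0.2  -1.1 ] turn [-0.0006  0.0004 -0.0042]
```

It dropped to 250.9 and the force vanished. I'll push down gently.

>>> {"op": "move_arm", "data": {"increments": [[1,[0,0,1],[0,0,0]],[1,[0,0,2],[0,0,0]],[1,[0,0,3],[0,0,0]],[1,[0,0,3],[0,0,0]]]}}

```text
time: 9.4
tcp_pos: [548.6, 44.3, 247.4]
eef_rot: [[0.734, 0.679, -0.002], [0.679, -0.734, 0.0], [-0.001, -0.001, -1.0]]
force: [-0.5, 0.4, -2.1]
grip_width: 15.8
```

Run:
```python
from h import *
s=st();goal([549,44.3,244.9],43)
```

```text
t 9.4 p [548.58  44.25 247.35] yaw 42.78 tilt [-0.0016  0.0001] F [-0.46  0.44 -2.14] M [-0.203  0.116  0.011] w 15.83 q [ 4.6 19.8  7.6 77.9  0.  51.8]
shift [0.34 0.25 2.45] turn [-0.0012  0.0011 -0.0039]
```

>>> {"op": "move_arm", "data": {"increments": [[1,[0.2,0,1],[0,0,0]],[1,[0.2,0,2],[0,0,0]],[1,[0.2,0,3],[0,0,0]],[1,[0.2,0,3.5],[0,0,0]],[1,[0.2,0,3.5],[0,0,0]]]}}

```text
time: 9.9
tcp_pos: [548.8, 44.3, 244.8]
eef_rot: [[0.734, 0.679, -0.0], [0.679, -0.734, 0.0], [-0.0, -0.0, -1.0]]
force: [-2.7, 0.1, 4.9]
grip_width: 15.9
```

Run:
```python
from h import *
s=st();goal([549,44.3,244.9],43)
```

```text
t 9.9 p [548.83  44.3  244.84] yaw 42.77 tilt [-0.0003  0.    ] F [-2.73  0.08  4.91] M [-0.323  0.676  0.024] w 15.89 q [ 4.6 19.8  7.2 77.5  0.  51.8]
shift [ 0.12  0.11 -0.06] turn [-0.0002  0.0002 -0.0039]
```

Home: TCP z is 244.8, where 244.9 was expected. I can turn 0.5 rad safely, since at least 0.6 rad remains.

>>> {"op": "move_arm", "data": {"increments": [[1,[0.1,0.1,0],[0,0,0.05]],[1,[0.1,0.1,0],[0,0,0.1]],[1,[0.1,0.1,0],[0,0,0.15]],[1,[0.1,0.1,0],[0,0,0.2]],[1,[0.1,0.1,0],[0,0,0.25]],[1,[0.1,0.1,0],[0,0,0.3]],[1,[0.1,0.1,0],[0,0,0.35]],[1,[0.1,0.1,0],[0,0,0.4]],[1,[0.1,0.1,0],[0,0,0.45]],[1,[0.1,0.1,0],[0,0,0.5]]]}}

```text
time: 10.9
tcp_pos: [548.1, 44.0, 244.9]
eef_rot: [[0.97, 0.242, -0.002], [0.242, -0.97, -0.001], [-0.002, 0.0, -1.0]]
force: [-3.7, -1.8, 2.9]
grip_width: 15.7
```

Run:
```python
from h import *
s=st();goal([549,44.3,244.9],14)
```

```text
t 10.9 p [548.13  43.99 244.88] yaw 14.02 tilt [-0.0019 -0.0007] F [-3.66 -1.78  2.85] M [-0.45   0.967  0.103] w 15.71 q [ 4.6 19.8  7.2 77.6 -0.  80.6]
shift [ 0.92 -0.09 -0.02] turn [0.0002 0.0021 0.0003]
```

Mz is 0.10 N m, which is the screw's friction. I'll keep turning in short calls and watch Mz.

>>> {"op": "move_arm", "data": {"increments": [[1,[0.6,0,0],[0,0.002,0.03]],[1,[0.6,0,0],[0,0.002,0.06]],[1,[0.6,0,0],[0,0.002,0.09]],[1,[0.6,0,0],[0,0.002,0.12]]]}}

```text
time: 11.3
tcp_pos: [547.9, 44.0, 244.9]
eef_rot: [[0.992, 0.123, -0.002], [0.123, -0.992, -0.001], [-0.002, 0.001, -1.0]]
force: [-2.9, -1.7, 3.0]
grip_width: 15.6
```

Run:
```python
from h import *
s=st();goal([549,44.3,244.9],14)
```

```text
t 11.3 p [547.87  43.96 244.87] yaw 7.08 tilt [-0.0017 -0.0007] F [-2.89 -1.69  2.97] M [-0.369  0.956  0.138] w 15.61 q [ 4.6 19.7  7.2 77.5 -0.  87.5]
shift [ 1.16 -0.2  -0.03] turn [ 0.0004  0.0018 -0.1207]
```

>>> {"op": "move_arm", "data": {"increments": [[1,[0,0,0],[0,0.001,0.02]],[1,[0,0,0],[0,0.001,0.04]],[1,[0,0,0],[0,0.001,0.06]],[1,[0,0,0],[0,0.001,0.08]]]}}

```text
time: 11.7
tcp_pos: [547.6, 44.0, 244.9]
eef_rot: [[0.999, 0.042, -0.001], [0.042, -0.999, -0.001], [-0.001, 0.001, -1.0]]
force: [-3.9, -1.8, 2.4]
grip_width: 15.8
```

Run:
```python
from h import *
s=st()
```

```text
t 11.7 p [547.62  43.95 244.87] yaw 2.42 tilt [-0.0012 -0.0007] F [-3.86 -1.78  2.36] M [-0.31   0.932  0.111] w 15.81 q [ 4.6 19.7  7.1 77.5 -0.  92.2]
```

>>> {"op": "move_arm", "data": {"increments": [[1,[0,0,0],[0,0.001,0.02]],[1,[0,0,0],[0,0.001,0.04]],[1,[0,0,0],[0,0.001,0.06]],[1,[0,0,0],[0,0.001,0.08]]]}}

```text
time: 12.1
tcp_pos: [547.4, 44.0, 244.9]
eef_rot: [[0.999, -0.039, -0.001], [-0.039, -0.999, -0.001], [-0.001, 0.001, -1.0]]
force: [-3.4, -1.4, 2.7]
grip_width: 15.6
```

Run:
```python
from h import *
s=st()
```

```text
t 12.1 p [547.44  43.96 244.88] yaw -2.25 tilt [-0.0005 -0.0007] F [-3.43 -1.36  2.69] M [-0.307  1.024  0.098] w 15.57 q [ 4.6 19.6  7.  77.4 -0.  96.9]
```

>>> {"op": "move_arm", "data": {"increments": [[1,[0,0,0],[0,0.001,0.02]],[1,[0,0,0],[0,0.001,0.04]],[1,[0,0,0],[0,0.001,0.06]],[1,[0,0,0],[0,0.001,0.08]]]}}

```text
time: 12.5
tcp_pos: [547.3, 44.0, 244.9]
eef_rot: [[0.993, -0.121, 0.0], [-0.121, -0.993, -0.001], [0.0, 0.001, -1.0]]
force: [-3.4, -0.4, 2.7]
grip_width: 16.0
```

Run:
```python
from h import *
s=st()
```

```text
t 12.5 p [547.32  44.03 244.86] yaw -6.93 tilt [ 0.0002 -0.0006] F [-3.43 -0.36  2.67] M [-0.266  1.167  0.115] w 15.97 q [  4.6  19.6   7.   77.4  -0.  101.5]
```

>>> {"op": "move_arm", "data": {"increments": [[1,[0,0,0],[0,0,0.02]],[1,[0,0,0],[0,0,0.04]],[1,[0,0,0],[0,0,0.06]]]}}

```text
time: 12.8
tcp_pos: [547.2, 44.0, 244.9]
eef_rot: [[0.983, -0.182, 0.0], [-0.182, -0.983, -0.001], [0.0, 0.001, -1.0]]
force: [-4.2, -0.3, 3.6]
grip_width: 15.9
```

Run:
```python
from h import *
s=st()
```

```text
t 12.8 p [547.24  44.04 244.88] yaw -10.46 tilt [ 0.     -0.0006] F [-4.23 -0.28  3.62] M [-0.252  1.163  0.101] w 15.92 q [  4.6  19.6   7.   77.4  -0.  105.1]
```

>>> {"op": "move_arm", "data": {"increments": [[1,[0,0,0],[0,0,0.02]],[1,[0,0,0],[0,0,0.04]],[1,[0,0,0],[0,0,0.06]]]}}

```text
time: 13.1
tcp_pos: [547.2, 44.1, 244.9]
eef_rot: [[0.97, -0.242, -0.0], [-0.242, -0.97, -0.0], [0.0, 0.0, -1.0]]
force: [-3.4, -0.8, 2.0]
grip_width: 15.7
```

Run:
```python
from h import *
s=st()
```

```text
t 13.1 p [547.22  44.08 244.88] yaw -13.99 tilt [-0.     -0.0005] F [-3.43 -0.77  1.98] M [-0.204  1.22   0.167] w 15.66 q [  4.6  19.6   7.   77.4  -0.  108.6]
```

>>> {"op": "move_arm", "data": {"increments": [[1,[0,0,0],[0,0,0.015]],[1,[0,0,0],[0,0,0.03]]]}}

```text
time: 13.3
tcp_pos: [547.2, 44.1, 244.9]
eef_rot: [[0.962, -0.272, -0.0], [-0.272, -0.962, -0.0], [-0.0, 0.0, -1.0]]
force: [-4.4, -1.7, 3.8]
grip_width: 15.4
```

Run:
```python
from h import *
s=st()
```

```text
t 13.3 p [547.15  44.1  244.87] yaw -15.79 tilt [-0.0002 -0.0004] F [-4.35 -1.68  3.76] M [-0.193  1.201  0.119] w 15.38 q [  4.6  19.6   7.   77.4  -0.  110.4]
```

>>> {"op": "move_arm", "data": {"increments": [[1,[0,0,0],[0,0,0.015]],[1,[0,0,0],[0,0,0.03]]]}}

```text
time: 13.5
tcp_pos: [547.1, 44.2, 244.9]
eef_rot: [[0.953, -0.302, -0.0], [-0.302, -0.953, -0.0], [-0.0, 0.0, -1.0]]
force: [-3.6, -0.1, 3.1]
grip_width: 16.1
```

Run:
```python
from h import *
s=st()
```

```text
t 13.5 p [547.13  44.15 244.86] yaw -17.56 tilt [-0.0002 -0.0004] F [-3.63 -0.07  3.15] M [-0.155  1.109  0.282] w 16.1 q [  4.6  19.6   7.   77.4  -0.  112.2]
```

Mz has risen to 0.28, so the seat seems reached. A small extra turn to confirm.

>>> {"op": "move_arm", "data": {"increments": [[1,[0,0,0],[0,0,0.01]],[1,[0,0,0],[0,0,0.015]],[1,[0,0,0],[0,0,0.015]]]}}

```text
time: 13.8
tcp_pos: [547.1, 44.2, 244.9]
eef_rot: [[0.949, -0.316, -0.0], [-0.316, -0.949, -0.0], [-0.0, 0.0, -1.0]]
force: [-4.0, -0.4, 3.4]
grip_width: 16.3
```

Run:
```python
from h import *
s=st()
```

```text
t 13.8 p [547.12  44.15 244.89] yaw -18.41 tilt [-0.0002 -0.0004] F [-4.03 -0.38  3.39] M [-0.248  1.135  0.316] w 16.25 q [  4.6  19.6   7.   77.4  -0.  113. ]
```

>>> {"op": "move_arm", "data": {"increments": [[1,[0,0,0],[0,0,0.01]],[1,[0,0,0],[0,0,0.02]],[1,[0,0,0],[0,0,0.025]],[1,[0,0,0],[0,0,0.025]]]}}

```text
time: 14.2
tcp_pos: [547.1, 44.2, 244.9]
eef_rot: [[0.941, -0.339, -0.0], [-0.339, -0.941, -0.0], [-0.0, 0.0, -1.0]]
force: [-4.4, -0.4, 3.8]
grip_width: 15.7
```

Run:
```python
from h import *
s=st()
```

```text
t 14.2 p [547.13  44.19 244.88] yaw -19.84 tilt [-0.0002 -0.0004] F [-4.42 -0.42  3.8 ] M [-0.25   1.123  0.438] w 15.67 q [  4.6  19.6   7.   77.4  -0.  114.5]
```

Mz is 0.44 N m and climbing elastically, so the screw is firm at about 1.03 rad of turn from home, which fits a start near 0.2. I'll relax the torque slightly and draw the key out.

>>> {"op": "move_arm", "data": {"increments": [[1,[0,0,0],[0,0,-0.03]],[1,[0,0,0],[0,0,-0.06]],[1,[0,0,-1],[0,0,-0.075]],[1,[0,0,-3],[0,0,-0.075]],[1,[0,0,-6],[0,0,-0.075]]]}}

```text
time: 14.7
tcp_pos: [547.0, 44.1, 249.9]
eef_rot: [[0.963, -0.268, -0.002], [-0.268, -0.963, -0.001], [-0.001, 0.001, -1.0]]
force: [-1.9, -1.1, -5.2]
grip_width: 15.7
```

Run:
```python
from h import *
s=st()
```

```text
t 14.7 p [547.02  44.12 249.91] yaw -15.57 tilt [-0.0017 -0.0006] F [-1.87 -1.06 -5.22] M [-0.198  0.532  0.074] w 15.73 q [  4.6  19.5   7.6  78.2  -0.  110.2]
```

>>> {"op": "move_arm", "data": {"increments": [[1,[0,0,-4],[0,0,0]],[1,[0,0,-9],[0,0,0]],[1,[0,0,-18],[0,0,0]],[1,[0,0,-30],[0,0,0]],[1,[0,0,-45],[0,0,0]],[1,[0,0,-60],[0,0,0]],[1,[0,0,-60],[0,0,0]]]}}

```text
time: 15.4
tcp_pos: [548.7, 44.3, 313.6]
eef_rot: [[0.963, -0.268, 0.005], [-0.268, -0.963, 0.0], [0.005, -0.002, -1.0]]
force: [-0.4, 0.6, -2.4]
grip_width: 15.6
```

Run:
```python
from h import *
s=st()
for f in (.125,.25,.375,.5,.625,.75,.875,1): goal([547+25*f,44-349*f,308],-15.5+22.5*f)
t=imaging.get_image('top');crop(t,120,150,130,120,5,'pics/t6.png')
i=imaging.get_image('scene');crop(i,370,60,130,150,4,'pics/s6.png')
```

```text
t 15.4 p [548.71  44.34 313.59] yaw -15.57 tilt [0.0053 0.0001] F [-0.43  0.57 -2.4 ] M [ 0.004 -0.038 -0.02 ] w 15.59 q [  4.6  18.6  15.7  86.8  -0.  110.2]
shift [13.14 41.98  5.59] turn [-0.0014 -0.0051 -0.0503]
shift [27.85 83.17  5.6 ] turn [-0.0013 -0.0051 -0.0994]
shift [ 42.57 124.35   5.62] turn [-0.0011 -0.0051 -0.1485]
shift [ 57.29 165.54   5.63] turn [-0.001  -0.0052 -0.1975]
shift [ 72.01 206.73   5.64] turn [-0.0009 -0.0052 -0.2466]
shift [ 86.73 247.91   5.65] turn [-0.0008 -0.0052 -0.2957]
shift [101.45 289.1    5.66] turn [-0.0006 -0.0053 -0.3448]
shift [116.17 330.28   5.68] turn [-0.0005 -0.0053 -0.3939]
```

View pics/s6.png

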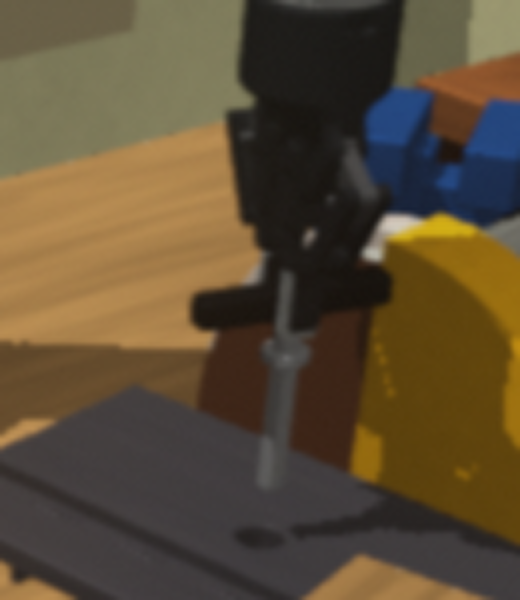

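The key is clear of the bore and upright. I'll carry it back above its rack hole.

>>> {"op": "move_arm", "data": {"increments": [[1,[13,42,5],[0,-0.005,-0.05]],[1,[28,83,5],[0,-0.005,-0.1]],[1,[42.5,124,5],[0,-0.005,-0.148]],[1,[57,165.5,5],[0,-0.005,-0.198]],[1,[72,207,5],[0,-0.005,-0.247]],[1,[87,248,5],[0,-0.005,-0.296]],[1,[101,289,6],[0,-0.005,-0.345]],[1,[112,318,20],[0,-0.005,-0.394]],[1,[116,330,50],[0,-0.005,-0.394]],[1,[116,330,80],[0,-0.005,-0.394]],[1,[116,330,80],[0,-0.005,-0.394]]]}}

```text
time: 16.6
tcp_pos: [567.4, -303.9, 223.9]
eef_rot: [[0.993, 0.121, -0.016], [0.121, -0.993, 0.006], [-0.015, -0.008, -1.0]]
force: [-0.1, 1.0, -2.1]
grip_width: 16.0
```

Run:
```python
from h import *
s=st()
i=imaging.get_image('scene');cv2.imwrite('pics/s7.png',i);t=imaging.get_image('top');cv2.imwrite('pics/t7.png',t)
a=cv2.resize(t[180:300,310:410],(500,600),interpolation=2)
b=cv2.resize(i[190:340,230:380],(600,600),interpolation=2)
cv2.imwrite('pics/t7c.png',a);cv2.imwrite('pics/s7c.png',b);s=st();goal([572,-305,206],7)
p=s['tcp_pos']
for z in(p[2]-115,85): print((proj('top',[p[0],p[1],z])-[310,180])*5,(proj('scene',[p[0],p[1],z])-[230,190])*4)
```

```text
t 16.6 p [ 567.42 -303.94  223.9 ] yaw 6.93 tilt [-0.016   0.0063] F [-0.06  1.05 -2.09] M [-0.02   0.004 -0.005] w 15.95 q [-28.1  32.1  23.3  82.2  -0.1  54.9]
t 16.7 p [ 570.2  -304.39  229.98] yaw 7.01 tilt [-0.0071  0.0015] F [ 1.34  0.23 -0.26] M [-0.032 -0.057  0.059] w 15.62 q [-28.   31.9  23.8  82.4  -0.1  54.9]
shift [ 1.88  0.88 23.97] turn [-0.0024  0.0069  0.0002]
[226.87979485 141.55419829] [303.24426474 325.48297014]
[223.97088001 156.02045752] [304.61519545 373.51102558]
```

View pics/t7c.png

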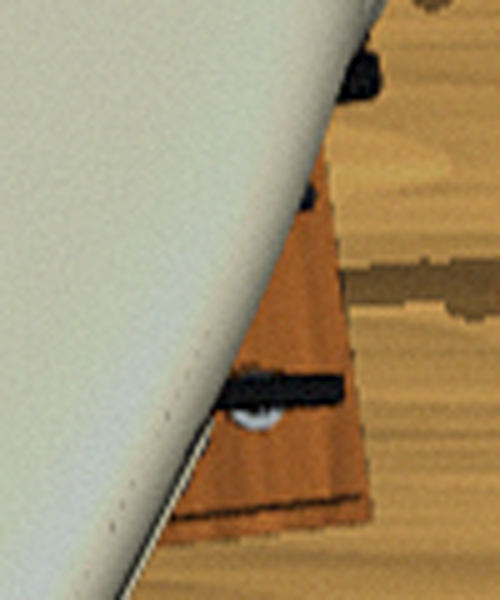

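View pics/s7c.png

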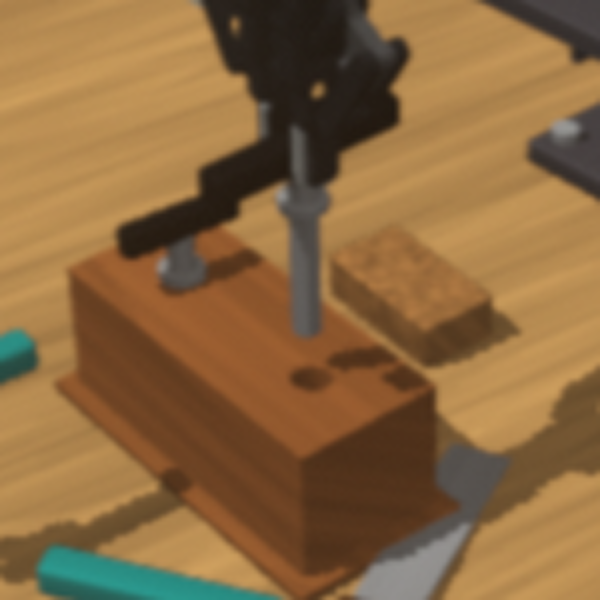

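The scene view shows the hole at crop (311,378) and the tip at about (306,330). The arm was still settling, so I'll straighten it, let it settle and measure again.

>>> {"op": "move_arm", "data": {"increments": [[1,[1.9,0.9,10],[-0.002,0.007,0]],[1,[1.9,0.9,18],[-0.002,0.007,0]],[1,[1.9,0.9,18],[-0.002,0.007,0]],[1,[1.9,0.9,18],[-0.002,0.007,0]]]}}

```text
time: 17.1
tcp_pos: [572.5, -304.8, 213.0]
eef_rot: [[0.992, 0.123, 0.001], [0.123, -0.992, -0.0], [0.001, 0.0, -1.0]]
force: [-0.0, -0.6, -1.4]
grip_width: 15.8
```

Run:
```python
from h import *
s=st()
i=imaging.get_image('scene');cv2.imwrite('pics/s8.png',i)
b=cv2.resize(i[230:300,280:340],(514,600),interpolation=2)
cv2.imwrite('pics/s8c.png',cv2.convertScaleAbs(b,alpha=1.5));s=st();goal([572,-305,206],7)
p=s['tcp_pos'];f=600/70
for z in(p[2]-35,p[2]-115,85): print((proj('scene',[p[0],p[1],z])-[280,230])*f)
print(plane('scene',307.75,284.5,85))
```

```text
t 17.1 p [ 572.46 -304.79  213.02] yaw 7.05 tilt [ 0.0011 -0.0002] F [-0.03 -0.64 -1.36] M [-0.02   0.035 -0.006] w 15.75 q [-28.   32.   21.6  79.5   0.   54.9]
t 17.15 p [ 572.52 -304.91  213.09] yaw 7.04 tilt [ 0.0014 -0.0004] F [ 0.43 -0.46 -1.09] M [-0.068 -0.024 -0.043] w 15.57 q [-28.   32.   21.6  79.5   0.   54.9]
shift [-0.54  0.02  7.09] turn [ 0.0005 -0.0013  0.0007]
[218.3709988  132.99038194]
[226.39319523 419.0045415 ]
[227.64391717 463.59634223]
[ 574.92769556 -303.64949444   85.        ]
```

View pics/s8c.png

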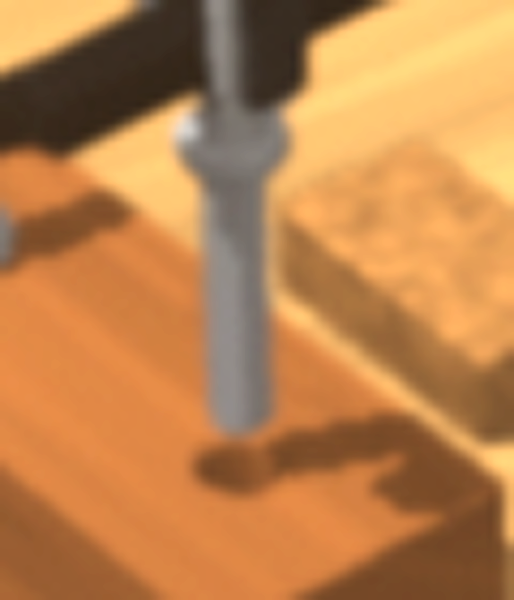

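The tip is about 1 mm to the right of the hole's centre, which is inside the 2 mm clearance. I'll shift slightly and lower it with force checks.

>>> {"op": "move_arm", "data": {"increments": [[1,[-0.6,0.6,5],[0,-0.001,0]],[1,[-0.6,0.6,10],[0,-0.001,0]],[1,[-0.6,0.6,16],[0,-0.001,0]],[1,[-0.6,0.6,22],[0,-0.001,0]],[1,[-0.6,0.6,22],[0,-0.001,0]]]}}

```text
time: 17.65
tcp_pos: [571.2, -305.2, 189.4]
eef_rot: [[0.992, 0.122, -0.002], [0.122, -0.992, 0.001], [-0.002, -0.001, -1.0]]
force: [0.0, 0.6, -1.7]
grip_width: 15.8
```

Run:
```python
from h import *
s=st();goal([572,-305.4,130],7)
```

```text
t 17.65 p [ 571.24 -305.21  189.37] yaw 7.04 tilt [-0.0022  0.0009] F [ 0.04  0.63 -1.73] M [-0.018  0.065 -0.019] w 15.76 q [-28.1  32.7  19.1  76.6  -0.   54.9]
shift [ 0.86  0.35 59.37] turn [-0.0012  0.0021  0.0006]
```

The tip is 11 mm into the hole with no contact force, so I'll carry on down.

>>> {"op": "move_arm", "data": {"increments": [[1,[0.5,0.2,10],[-0.001,0.002,0]],[1,[0.5,0.2,20],[-0.001,0.002,0]],[1,[0.5,0.2,30],[-0.001,0.002,0]],[1,[0.5,0.2,40],[-0.001,0.002,0]],[1,[0.5,0.2,50],[-0.001,0.002,0]],[1,[0.5,0.2,58],[-0.001,0.002,0]],[1,[0.5,0.2,58],[-0.001,0.002,0]]]}}

```text
time: 18.35
tcp_pos: [570.7, -304.8, 129.5]
eef_rot: [[0.992, 0.122, -0.003], [0.122, -0.992, 0.002], [-0.003, -0.002, -1.0]]
force: [-0.1, -0.1, -2.0]
grip_width: 16.0
```

Run:
```python
from h import *
s=st()
```

```text
t 18.35 p [ 570.72 -304.85  129.46] yaw 7.03 tilt [-0.0029  0.0016] F [-0.09 -0.11 -1.99] M [-0.01   0.044  0.029] w 16.01 q [-28.1  34.7  13.4  69.    0.   54.9]
```

>>> {"op": "move_arm", "data": {"increments": [[1,[0.5,0.2,2],[-0.001,0.002,0]],[1,[0.5,0.2,4],[-0.001,0.002,0]],[1,[0.5,0.2,5],[-0.001,0.002,0]],[1,[0.5,0.2,5],[-0.001,0.002,0]]]}}

```text
time: 18.75
tcp_pos: [571.4, -305.0, 125.0]
eef_rot: [[0.992, 0.123, -0.0], [0.123, -0.992, 0.001], [0.0, -0.001, -1.0]]
force: [-1.5, -0.3, -0.1]
grip_width: 15.4
```

Run:
```python
from h import *
s=st()
```

```text
t 18.75 p [ 571.44 -305.04  125.01] yaw 7.04 tilt [-0.0001  0.0005] F [-1.45 -0.26 -0.08] M [ 0.033  0.084 -0.043] w 15.41 q [-28.1  34.8  13.   68.2   0.   54.9]
```

It is seated at 125.0, against 124.9 originally. Opening the fingers.

>>> {"op": "move_arm", "data": {"increments": [[0.8,[0,0,0],[0,0,0]],[0.7,[0,0,0],[0,0,0]],[0.5,[0,0,0],[0,0,0]],[0.35,[0,0,0],[0,0,0]],[0.35,[0,0,0],[0,0,0]],[0.35,[0,0,0],[0,0,0]]]}}

```text
time: 19.35
tcp_pos: [571.5, -305.1, 125.1]
eef_rot: [[0.992, 0.122, 0.0], [0.122, -0.992, 0.0], [0.0, -0.0, -1.0]]
force: [-0.6, -0.0, -0.5]
grip_width: 55.5
```

>>> {"op": "move_arm", "data": {"increments": [[0.35,[0,0,-15],[0,0,0]],[0.35,[0,0,-40],[0,0,0]],[0.35,[0,0,-70],[0,0,0]],[0.35,[0,0,-100],[0,0,0]],[0.35,[0,0,-130],[0,0,0]],[0.35,[0,0,-130],[0,0,0]],[0.35,[0,0,-130],[0,0,0]]]}}

```text
time: 20.05
tcp_pos: [571.8, -305.3, 255.9]
eef_rot: [[0.992, 0.123, 0.002], [0.123, -0.992, -0.001], [0.002, 0.001, -1.0]]
force: [0.3, 1.2, -1.0]
grip_width: 55.6
```

Run:
```python
from h import *
st()
i=imaging.get_image('scene');crop(i,200,150,190,190,3,'pics/s9.png');st()
```

```text
t 20.05 p [ 571.85 -305.33  255.94] yaw 7.04 tilt [ 0.002  -0.0006] F [ 0.35  1.16 -0.98] M [-0.006  0.007 -0.008] w 55.59 q [-28.1  31.4  26.8  85.3   0.   54.9]
t 20.1 p [ 571.24 -304.99  254.47] yaw 7.04 tilt [-0.0006  0.0008] F [-0.3   0.09 -0.06] M [-0.011  0.02  -0.008] w 55.39 q [-28.1  31.4  26.7  85.3   0.   54.9]
```

View pics/s9.png

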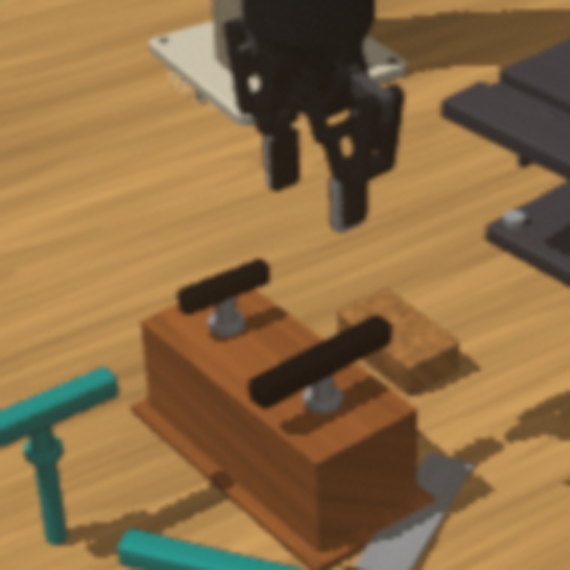

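The key stands with its collar on the rack at crop (325,395), and the small key, square and cork block look unmoved. Handing in.

Run:
```python
from h import *
ctrl.finish_job();st()
```

```text
the job is handed in; nothing more can be done
the job is handed in; nothing more can be done
```

I carried out the whole job and handed it in at about 20 s. The hand-in reports no verdict, and the screw's angle can't be read directly, so "firm" rests on the torque.

- **Finding the socket:** The key met the socket rim at TCP z 252.6 mm (252.9 expected) under about 8 N. Turned clockwise about 24° under light pressure, it dropped in and bottomed at 244.8 mm (244.9 expected).
- **Tightening:** I turned it about 1.03 rad clockwise. The torque stayed near 0.1 N m, the screw's own friction. It then rose steadily to 0.44 N m, where I stopped, well below 0.8. That amount of turn means the screw started close to the bottom of its 0.2–0.6 range.
- **Drawing out:** I eased the key back about 4° before lifting it. The measured torque did not go negative, so I don't expect the screw moved back.
- **Returning the key:** It went into its original hole without resistance and seated at 125.0 mm (124.9 when picked up). I opened the gripper and raised it about 130 mm clear.

The last picture shows the large key upright with its collar on the rack. The small key, try square and cork block look unmoved. The pine piece was outside that last view; nothing was seen or felt to touch it.

**Disagreements:** The gripper read 15.4–16.8 mm on the 18 mm bar, and the position estimates differed by about 1–2 mm between the two views. I corrected for the position differences by comparing the key directly with each hole.

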